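# Pump and hold a hydraulic brake lever on its test stand

## Task

Check the hydraulic hand-brake lever on the test stand: press the lever in towards the bar with the backs of the fingers until it comes up firm and the gauge needle stands steady in the green, then let it spring all the way out, so that the cylinder refills. Then press it into the green a second time and finish while still holding it there, short of the bar. Only push the lever, never grip it or touch the bar, keep the needle out of the red, and leave the tools and parts lying around where they are.

Things in the scene. Friction and masses are not known exactly. Their poses are not given: they have to be found in the camera images.
- test_stand: fixed test stand: grey base plate (130 x 220 x 12 mm) with aluminium clamp post. Origin: on the bench under the post's axis; z up, +y from the bar's free end to the post. The bar runs level along -y; the lever hangs on the bar's -x side (towards the robot), level with it, and is pressed in towards +x. Under and behind the grip nothing is higher than 35 mm; the vice left of the stand is 73 mm high.
- grip_bar: handlebar stub, not to be touched; frame = the stand's. Steel tube 22 mm thick with its axis along y at x = 0, z = 0.105; its black rubber grip, 32 mm thick (42 mm at the flange), covers y = -0.229 to -0.087; free end at y = -0.237.
- lever_press (a point): point on the lever's outer face (away from the bar) where to press it, at mid-height, 105 mm above the bench; 20 mm of straight blade either side. Blade: bare aluminium, 11 mm thick, 16 mm high; a 19 mm ball ends it 46 mm beyond. Axes turn with the lever; lever out = the stand's axes (x into the blade to the bar). It is then at (-0.0785, -0.170, 0.105) in the stand's frame; 60 mm free before it.
- reservoir_top (a point): top of the lid of the black fluid reservoir beside the pivot, 148 mm above the bench, 44 x 56 mm; at (-0.042, -0.006) in the stand's frame. Keep the hand clear of it.
- lever_pivot (a point): the lever's upright hinge axis, at (-0.045, -0.055, 0.105) in the stand's frame, 120 mm from lever_press, which moves 12 mm per 0.1 rad of lever angle. The lever turns about +z as it is pressed in, would meet the grip at 0.42 rad, and springs out by itself when let go.
- brake_lever (a joint): free stroke of the lever, rad: 0 = lever fully out (start), 0.20 = taken up, at its stop; it needs 2 N rising to 4 N at lever_press. From there the lever yields springily under pressure, and only the needle shows how far.
- gauge_needle (a joint): needle angle of the pressure gauge, rad clockwise from its zero stop at the lower left of the dial: 0 until the free stroke is taken up, then 33 rad per rad of further lever angle (1 rad of needle per 3.6 mm at lever_press). Force at lever_press: 5 N at 0.4, 8.5 N at 1.2, 12 N at 2.1, 15.5 N at 3.0, 20 N at 3.8. Green sector 1.2 to 3.0, red sector from 3.8 on; full dial 4.7.
- gauge_face (a point): centre of the gauge's white dial, 60 mm across, beside the post at (-0.032, 0.080, 0.156) in the stand's frame, facing the stand's -x and tilted back 45 degrees.
- torque_driver: loose grey torque screwdriver, 162 mm long, 33 mm high, lying on the bench below and before the lever; origin on its underside; to be left alone
- gauge_block: loose ground steel block 25 x 50 x 20 mm lying on the base plate behind the bar; origin under its centre; to be left alone
- screw_pot: small loose steel pot with screws, 57 mm wide, 30 mm high, on the bench behind the base plate; origin under its centre; to be left alone
- side_cutters: loose red side cutters, 111 mm long, 12 mm high, on the bench left of the vice; origin on the underside; to be left alone

How it is judged:
On the way, in this order (a step that is already met when the one before it is completed fails the run):
1. the lever is pressed in by the fingers until the needle stands in the green (0.3 s) (value of joint gauge_needle between 1.2 and 3 rad and contact force between the fingers and brake_lever above 2 N), for 0.3 s.
2. the lever has sprung all the way out (0.2 s) (value of joint brake_lever below 0.02 rad), for 0.2 s.
At the end, for the whole second after the job is handed in: through the last second the fingers press on the lever with at least 3 N and keep it still (under 0.1 rad/s), with the needle in the green (1.2 to 3.0 rad, the lever some 0.24 to 0.29 rad in altogether) and nothing touching the bar (value of joint gauge_needle between 1.2 and 3 rad and contact force between the fingers and brake_lever above 3 N and angular speed of brake_lever below 0.1 rad/s and contact force between anything else and grip_bar below 1 N); the arm keeps its last pose, push and grip.
It fails at once if the needle is driven into the red (over 3.8 rad) (value of joint gauge_needle above 3.8 rad).
It fails at once if the lever is hooked or taken between the fingers instead of pushed from outside (contact force between the fingers and brake_lever above 0.5 N and x of the grasp point in the frame of lever_press above 0.002 m).
It fails at once if the bar or its grip is touched (contact force between any of the fingers, the arm and grip_bar above 1 N).
It fails at once if the torque driver, steel block, screw pot or side cutters are moved or lifted (over 15 mm) (distance of any of torque_driver, gauge_block, screw_pot, side_cutters from where it was at the start of the episode above 0.015 m).
It also fails if it takes over 45 s, if anything falls off the work surface, if the arm or the gripper's body presses on something with over 40 N, if the wrist force passes 120 N, or if a joint passes its speed limit or range.

## Robot

A 6-joint arm with a two-finger parallel gripper is mounted at the origin on a cart in front of the work surface, level with it; the furniture and walls round the work are solid. World frame = base frame: x ahead of the robot, y to its left, z up, the work surface at z = 0. Lengths are in m, angles in rad, forces in N, time in s.
With the tool pointing down it reaches from about 0.425 to 1.125 m from the base axis. Payload 14.9 kg.
Tool frame: the origin (TCP) lies on the centre line of the jaws, within the pads' length; the fingertips stand 8 mm ahead of it and the grasp point (between the pads) lies 11 mm behind it; z points along the fingers, y is the line along which they close (so a half turn about z gives the same grasp; the last joint's range is limited). The gripper opens to 91 mm and grips with 3 to 60 N. Pads are 32 mm wide; open, the fingers measure 118 mm over their backs; the gripper's body (76 mm by 178 mm) begins 60 mm behind the grasp point.
Start: joints at [-1.248, 0.379, 1.734, -0, 1.028, -0.033], TCP at [0.244, -0.656, 0.222] pointing down, gripper open.
Joint ranges: [-2.77, 2.77], [-0.74, 2.19], [0, 2.66], [-1.06, 4.2], [0.31, 2.87], [-3.08, 3.08]. Speed limits (rad/s): [1.89, 1.89, 2.39, 3.14, 3.14, 3.14].

## Interface

Orientations are given as [roll, pitch, yaw] about the fixed x, y, z axes, in that order (R = Rz(yaw) Ry(pitch) Rx(roll)).
In Python, from cell import * gives the robot as it stands.
- The arm moves only by the shell command python3 -m pendant 'ROWS' [FORCE]. ROWS is JSON, a list of rows, each a list of 5 numbers: the shift along the tool's x, y, z in cm, then the turn about the tool's z in degrees, then the finger opening in cm, from 0 to 9.12. A call has exactly 10 rows; each row shifts and turns the commanded pose from where the row before left it, along the tool's axes as they then stand; what a row does not reach is not made up. A row lasts 1/8 s, in which the tool goes at most 62.5 mm and 10.7 degrees, less where a joint would pass 70% of its speed; a pose out of reach is approached as far as the arm can. A call with a gripper value outside its range is refused whole. The fingers move at their own pace and stop on an object; FORCE is the grip in N (left out, the last holds). Time passes only in rows, so rows that do not move let the fingers close, or fill a call up. It gives the time, the measured TCP pose, the force, the opening and the grip force at its end, in the units of the state.
- get_state(): the state, without advancing time (a new reading comes with each control period).
- read_camera(name): name is "side" or "top"; returns a dict with "frame" (420x560x3 uint8, red, green, blue), "K" (3x3 intrinsics, pixels), "pose" (4x4, takes a point from camera to world coordinates). Camera axes: x right, y down, z forward; pixel columns grow to the right and rows downward; lengths in m; the calibration is good to about 2 mm. A picture is of the moment at which its call begins. There is no depth.
- close_job(): hands the job in; it is judged then, once.
The state is a dict: "clock": time; "q": joint angles; "qd": joint speeds; "joint_efforts": joint torques, N m; "eef_pos": TCP position; "orientation": TCP orientation; "force": force on the tool from outside, world axes, zero at the start; "ft_torque": the same for the moment, N m; "finger_gap": opening from 0.0 (shut) to 1.0 (fully open); "grasp_force": force on a finger pad.
Only numpy, scipy, OpenCV 4.12 (cv2) and the standard library are available. Lean on these libraries where they do the work, as an engineer would, in place of code of your own. Each camera call takes 0.05 s, during which the arm holds its last target. There are 200 camera calls.

## Working session

There is one attempt and no reset: what is moved stays moved. The work goes in short steps, Python scripts to look and compute and a shell command to move; the robot and the scene stay as the last step left them, time stands still between calls to the robot, and variables do not carry over. Pictures are saved under pics/ and viewed, at most 10 in all, crops included, and the job is handed in when it is done.

```bash
mkdir -p pics; ls; python3 - <<'E'
from cell import *
import cv2,numpy as np
s=get_state();print(s)
for n in("side","top"):
    c=read_camera(n);cv2.imwrite(f"pics/{n}0.png",c["frame"][:,:,::-1]);print(n,c["K"],np.round(c["pose"],4).tolist())
E
```

```text
pics
{'clock': 0.0, 'q': array([-1.24830852e+00,  3.79414281e-01,  1.73478212e+00,  1.02731119e-05,
        1.02850618e+00, -3.32782211e-02]), 'qd': array([-6.73091761e-05,  2.14055969e-03, -1.12230981e-03, -1.86484672e-03,
        1.04059647e-03,  9.59632925e-04]), 'joint_efforts': array([ 5.88831535e-03, -7.63717532e+01, -4.34366620e+01,  6.52456144e-02,
        4.23428148e-02, -7.67213646e-05]), 'eef_pos': array([ 0.24370273, -0.65578972,  0.22128359]), 'orientation': array([-3.14048363e+00, -4.57180808e-05,  3.55760695e-01]), 'force': array([-0.19036963, -0.52120469, -0.3461057 ]), 'ft_torque': array([0.02720432, 0.01379605, 0.03794778]), 'grasp_force': 0.0, 'finger_gap': 1.000883972377047}
side [[436.5341198    0.         275.26902463]
 [  0.         436.5341198  207.98985736]
 [  0.           0.           1.        ]] [[0.9668, -0.1679, 0.1928, 0.3766], [-0.2556, -0.6152, 0.7458, -0.8276], [-0.0066, -0.7703, -0.6377, 0.7698], [0.0, 0.0, 0.0, 1.0]]
top [[537.61134943   0.         272.53598092]
 [  0.         537.61134943 210.64088927]
 [  0.           0.           1.        ]] [[0.0946, -0.9749, 0.2017, 0.2977], [-0.9955, -0.0935, 0.0148, -0.1017], [0.0045, -0.2022, -0.9793, 1.4432], [0.0, 0.0, 0.0, 1.0]]
```

View pics/side0.png

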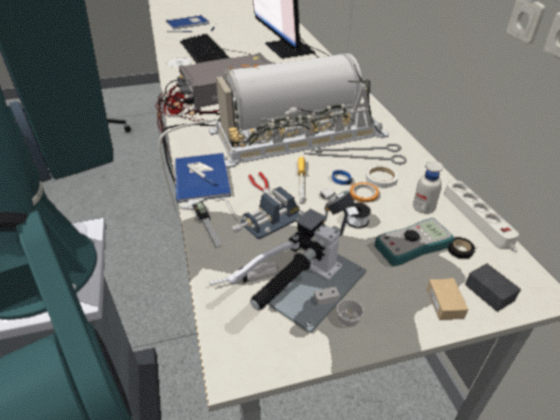

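View pics/top0.png

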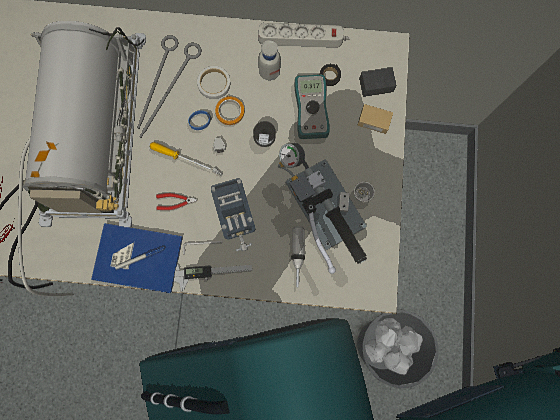

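The overview shows the stand: in the top view the bar runs from about (320,195) to (362,262), the lever ends in a ball at about (332,270), the gauge sits at (291,155), and the driver lies at (297,250). I'll zoom in on both views.

```bash
python3 - <<'E'
import cv2,numpy as np
a=cv2.imread("pics/top0.png")[130:300,240:400];b=cv2.imread("pics/side0.png")[180:330,200:380]
cv2.imwrite("pics/z0.png",np.hstack([cv2.resize(a,(480,510),interpolation=cv2.INTER_CUBIC)]))
cv2.imwrite("pics/z1.png",cv2.resize(b,(720,600),interpolation=cv2.INTER_CUBIC))
E
```

```text
(no output)
```

View pics/z0.png

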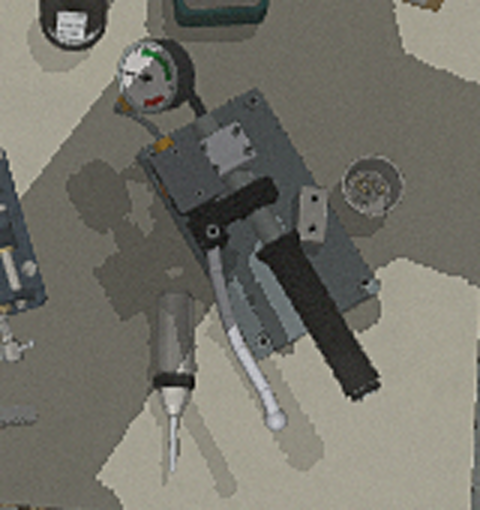

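View pics/z1.png

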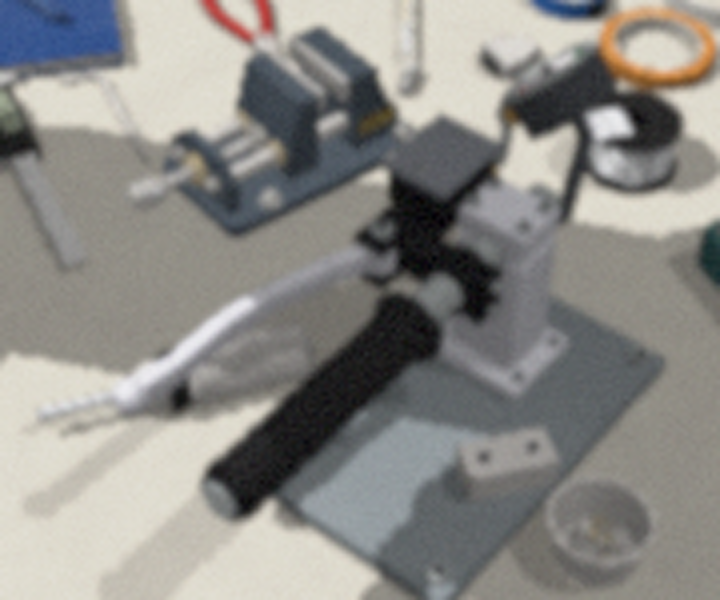

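The zooms give the bar end at top (361.3,259.3) / side (255.5,303.7), the ball at top (332.3,270.7) / side (232.5,278), and the dial centre at top (289,155.7). I'll cast rays onto planes at the known heights and fit the stand's frame to the points.

```bash
cat > h.py <<'E'
from cell import *
import numpy as np,cv2
def cast(c,uv,z):
    d=c["pose"][:3,:3]@np.linalg.inv(c["K"])@np.array([*uv,1.]);o=c["pose"][:3,3]
    return (o+d*(z-o[2])/d[2])[:2]
def proj(c,p):
    q=c["K"]@c["pose"][:3,:3].T@(np.array(p)-c["pose"][:3,3]);return q[:2]/q[2]
E
python3 - <<'E'
from h import *
t=read_camera("top");s=read_camera("side")
L=[("ball",t,(332.3,270.7),.105,(-.073,-.216)),("ball",s,(232.5,278),.105,(-.073,-.216)),
("barend",t,(361.3,259.5),.105,(0,-.237)),("barend",s,(255.5,303.7),.105,(0,-.237)),
("gauge",t,(289,155.7),.156,(-.032,.080)),("res",s,(200+445/4,180+160/4),.148,(-.042,-.006))]
P=np.array([cast(c,uv,z) for _,c,uv,z,_ in L]);Q=np.array([l[4] for l in L])
pc,qc=P.mean(0),Q.mean(0);H=(Q-qc).T@(P-pc)
th=np.arctan2(H[0,1]-H[1,0],H[0,0]+H[1,1]);R=np.array([[np.cos(th),-np.sin(th)],[np.sin(th),np.cos(th)]]);o=pc-R@qc
print("yaw",th,"origin",o)
for l,p,q in zip(L,P,Q):print(l[0],p.round(4),((R.T@(p-o)-q)*1000).round(1))
print("press",o+R@[-.0785,-.17],"pivot",o+R@[-.045,-.055],"xdir",R[:,0])
# outer edge of blade at press in both
for c in(t,s):print(proj(c,[*(o+R@[-.0785,-.17]),.105]))
# driver corners seen top: tip & handle at z~.015
print("driver",[((R.T@(cast(t,(240+u/3,130+v/3),z)-o))*1000).round() for u,v,z in((172,475,.012),(175,385,.016),(175,292,.033))])
E
```

```text
yaw -0.9729540095292581 origin [ 0.66025585 -0.18266013]
ball [ 0.4359 -0.2438] [-2.8 -3.9]
ball [ 0.4388 -0.2401] [-4.1  0.7]
barend [ 0.4706 -0.3139] [1.7 6.3]
barend [ 0.4692 -0.3144] [1.3 4.9]
gauge [ 0.7063 -0.11  ] [-2.1 -1. ]
res [ 0.6292 -0.1602] [ 6. -7.]
press [ 0.47555747 -0.21346205] pivot [ 0.58946677 -0.17642261] xdir [ 0.56286035 -0.82655201]
[321.34403531 253.71429492]
[247.67730154 264.97650401]
driver [array([-166., -213.]), array([-126., -146.]), array([-87., -75.])]
```

```bash
python3 -m pendant '[[3,-3.1,0,0,0],[3,-3.1,0,0,0],[3,-3.1,0,0,0],[3,-3.1,0,0,0],[3,-3.1,0,0,0],[3,-3.1,0,0,0],[3,-3.1,0,0,0],[3,-3.1,0,0,0],[3,-3.1,0,0,0],[3,-3.1,0,0,0]]' 20
python3 -m pendant '[[3,-3.1,0,0,0],[3,-3.1,0,0,0],[0,0,0,-7,0],[0,0,0,-7,0],[0,0,0,-7,0],[0,0,0,-7.3,0],[0,0,0,0,0],[0,0,0,0,0],[0,0,0,0,0],[0,0,0,0,0]]'
cat >> h.py <<'E'
TH=-.973;R=np.array([[np.cos(TH),-np.sin(TH)],[np.sin(TH),np.cos(TH)]]);O=np.array([.6603,-.1827])
def st():
    s=get_state();p=s["eef_pos"];y=s["orientation"][2]
    print("t",s["clock"],"tcp",p.round(4),"stand",(R.T@(p[:2]-O)).round(4),"rpy",s["orientation"].round(3),"Fstand",(R.T@s["force"][:2]).round(2),"gap",round(s["finger_gap"],3))
    return p,y
def togo(xs,ys,z):
    p,y=st();d=O+R@[xs,ys]-p[:2];X=np.array([np.cos(y),np.sin(y)]);Y=np.array([np.sin(y),-np.cos(y)])
    print("tool cm",(100*np.array([d@X,d@Y,p[2]-z])).round(2))
E
python3 - <<'E'
from h import *
togo(-.0785-.040,-.170,.222)
for n in("top","side"):
    c=read_camera(n);f=c["frame"][:,:,::-1]
    u,v=(240,140) if n=="top" else (190,160)
    cv2.imwrite(f"pics/{n}1.png",cv2.resize(f[v:v+150,u:u+200],(800,600),interpolation=cv2.INTER_CUBIC))
E
```

```text
clock: 1.45
eef_pos: [0.4174, -0.2598, 0.222]
orientation: [3.141, -0.0, 0.356]
force: [0.4, -0.3, -0.3]
finger_gap: 0.006
grasp_force: 0.0
clock: 2.7
eef_pos: [0.4517, -0.1821, 0.2219]
orientation: [-3.142, 0.0, 0.849]
force: [0.6, -0.5, 0.2]
finger_gap: 0.005
grasp_force: 0.0
t 2.7 tcp [ 0.4517 -0.1821  0.2219] stand [-0.1179 -0.1721] rpy [-3.142  0.     0.849] Fstand [0.7  0.23] gap 0.005
tool cm [ 0.22 -0.   -0.01]
```

View pics/top1.png

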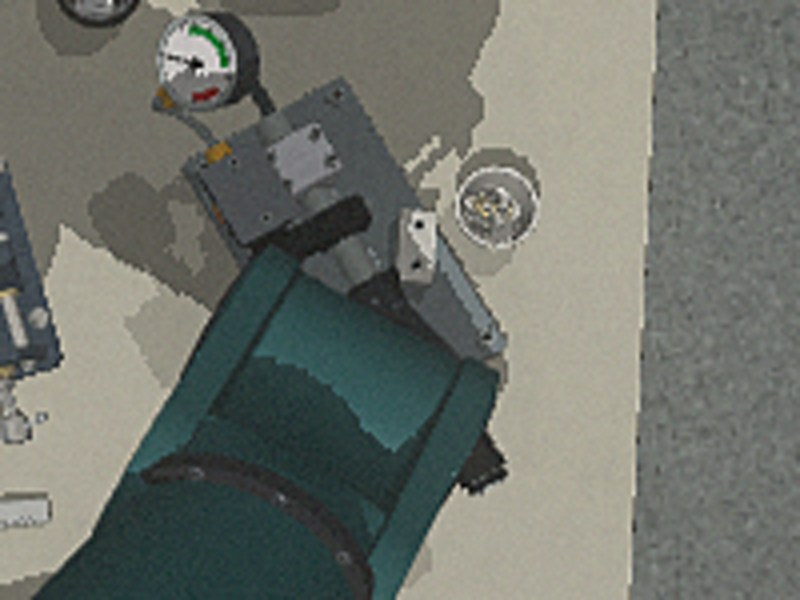

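From above, the gauge is still visible: hub at about (197,64) in the crop, needle pointing left to (162,57), green from upper middle to right. The hand is over the spot outside the lever. I'll lower it and check from the side.

```bash
python3 -m pendant '[[0.2,0,2,0,0],[0,0,2,0,0],[0,0,2,0,0],[0,0,2,0,0],[0,0,2,0,0],[0,0,1,0,0],[0,0,0.8,0,0],[0,0,0.4,0,0],[0,0,0,0,0],[0,0,0,0,0]]'
python3 - <<'E'
from h import *
togo(-.0785-.0135,-.170,.100)
a=[]
for n,u,v,w,h in(("top",270,140,50,37),("side",190,180,160,120)):
    c=read_camera(n);f=c["frame"][:,:,::-1]
    a.append(cv2.resize(f[v:v+h,u:u+w],(400,300) if n=="top" else (800,600),interpolation=cv2.INTER_CUBIC))
a[1][300:600,400:800]=a[0]
cv2.imwrite("pics/s2.png",a[1])
E
```

```text
clock: 4.05
eef_pos: [0.4533, -0.1807, 0.1003]
orientation: [3.141, -0.0, 0.85]
force: [-0.0, 0.1, -0.3]
finger_gap: 0.008
grasp_force: 0.0
t 4.05 tcp [ 0.4533 -0.1807  0.1003] stand [-0.1182 -0.17  ] rpy [ 3.141 -0.     0.85 ] Fstand [-0.08  0.04] gap 0.008
tool cm [-0.66  2.54  0.03]
```

View pics/s2.png

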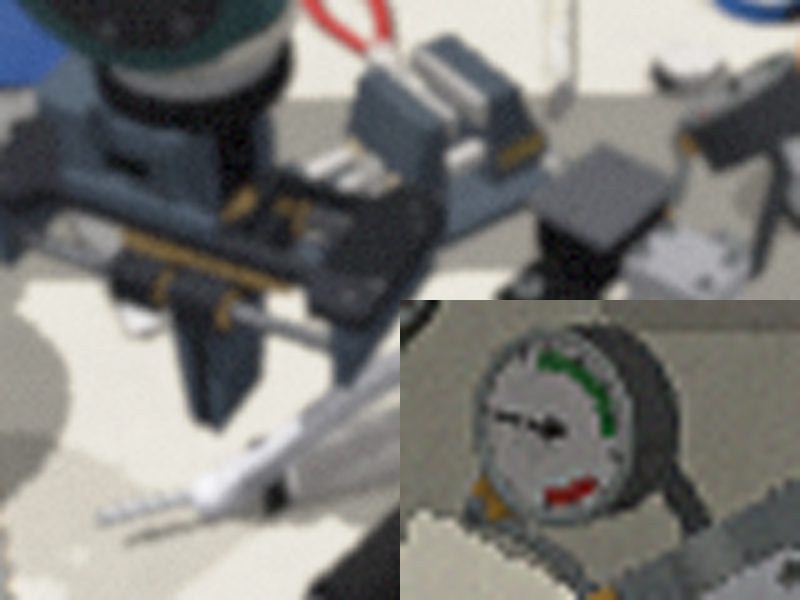

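The fingers stand outside the blade and clear of it, with the needle at zero pointing left. I'll press in about three quarters of the way.

```bash
python3 -m pendant '[[-0.16,0.4,0,0,0],[-0.16,0.4,0,0,0],[-0.16,0.4,0,0,0],[-0.16,0.4,0,0,0],[-0.16,0.4,0,0,0],[-0.16,0.4,0,0,0],[-0.16,0.4,0,0,0],[-0.16,0.4,0,0,0],[-0.16,0.4,0,0,0],[-0.16,0.4,0,0,0]]'
cat >> h.py <<'E'
def needle(c):
    # gauge plane: rectify dial from known pose, find dark needle direction; angle clockwise
    f=c["frame"].astype(float)
    ctr=np.array([*(O+R@[-.032,.080]),.156]);k=np.sqrt(.5)
    n=np.array([*(R@[-k,0]),k]);up=np.array([*(R@[k,0]),k]);rt=np.cross(up,n)
    g=cv2.cvtColor(c["frame"],cv2.COLOR_RGB2GRAY)
    hsv=cv2.cvtColor(c["frame"],cv2.COLOR_RGB2HSV)
    uv=proj(c,ctr)
    # hub fix: rectify 200x200, 80mm
    S=.04;W=[ctr+S*(a*rt+b*up) for a,b in((-1,1),(1,1),(1,-1),(-1,-1))]
    M=cv2.getPerspectiveTransform(np.float32([proj(c,w) for w in W]),np.float32([[0,0],[200,0],[200,200],[0,200]]))
    return cv2.warpPerspective(c["frame"],M,(200,200),flags=cv2.INTER_CUBIC)
def ang(c,im=None):
    im=needle(c);hsv=cv2.cvtColor(im,cv2.COLOR_RGB2HSV)
    g=cv2.cvtColor(im,cv2.COLOR_RGB2GRAY)
    yy,xx=np.mgrid[:200,:200]
    gm=(hsv[...,0]>45)&(hsv[...,0]<85)&(hsv[...,1]>90);rm=((hsv[...,0]<8)|(hsv[...,0]>172))&(hsv[...,1]>110)
    r0=np.hypot(xx-100,yy-100);hub=r0<30
    w=np.clip(90-g.astype(float),0,None)*(r0<25)
    return im,gm,rm
E
python3 - <<'E'
from h import *
togo(-.0603,-.1782,.100)
c=read_camera("top");im,gm,rm=ang(c)
cv2.imwrite("pics/n3.png",cv2.resize(im[:,:,::-1],(500,500)));print(gm.sum(),rm.sum())
E
```

```text
clock: 5.4
eef_pos: [0.4724, -0.2192, 0.0998]
orientation: [-3.141, 0.0, 0.85]
force: [-3.4, 1.3, 0.0]
finger_gap: 0.006
grasp_force: 1.5
t 5.4 tcp [ 0.4724 -0.2192  0.0998] stand [-0.0756 -0.1758] rpy [-3.141  0.     0.85 ] Fstand [-2.95 -2.09] gap 0.006
tool cm [-0.61  1.42 -0.02]
1075 571
```

View pics/n3.png

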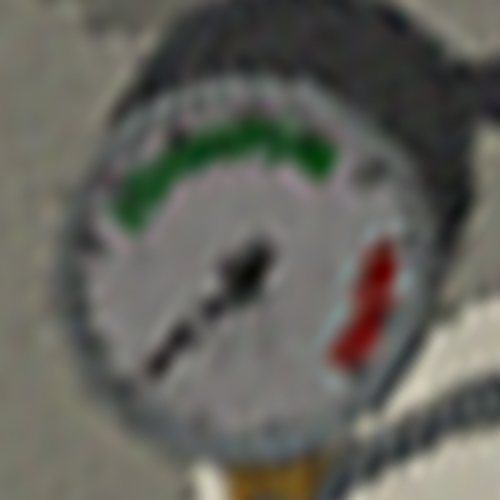

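The rectified dial shows the needle at its zero: hub (246,272), tip (150,372) at lower left. Green and red sit where the angles say they should. The force is about 3.5 N, so the lever is in its free stroke. I'll press on in small steps.

```bash
python3 -m pendant '[[-0.05,0.1,0,0,0],[-0.05,0.1,0,0,0],[-0.05,0.1,0,0,0],[-0.05,0.1,0,0,0],[-0.05,0.1,0,0,0],[-0.05,0.1,0,0,0],[-0.05,0.1,0,0,0],[-0.05,0.1,0,0,0],[-0.05,0.1,0,0,0],[0,0,0,0,0]]'
cat >> h.py <<'E'
def read():
    im=needle(read_camera("top"));g=cv2.cvtColor(im,cv2.COLOR_RGB2GRAY).astype(float)
    yy,xx=np.mgrid[:200,:200];dx,dy=xx-98.5,yy-109;r=np.hypot(dx,dy);sat=cv2.cvtColor(im,cv2.COLOR_RGB2HSV)[...,1]
    a=(np.arctan2(dy,dx)-2.336+.5)%(2*np.pi)-.5
    m=(r>18)&(r<48)&(sat<90);b=np.round(np.arange(-.3,5,.05),2)
    s=np.array([np.mean(g[m&(abs(a-x)<.06)]) if (m&(abs(a-x)<.06)).any() else 255 for x in b])
    i=np.argsort(s)[:5];print("needle",b[i],s[i].round(),"median",np.median(s).round())
    return im
E
python3 - <<'E'
from h import *
togo(-.0603,-.1782,.100);read()
E
```

```text
clock: 6.7
eef_pos: [0.4762, -0.2283, 0.0999]
orientation: [-3.141, -0.0, 0.85]
force: [-1.0, 3.4, 0.5]
finger_gap: 0.004
grasp_force: 1.5
t 6.7 tcp [ 0.4762 -0.2283  0.0999] stand [-0.0659 -0.1778] rpy [-3.141 -0.     0.85 ] Fstand [-3.36  1.14] gap 0.004
tool cm [-0.18  0.53 -0.01]
needle [ 0.15  0.1   0.2   0.05 -0.  ] [60. 60. 71. 72. 87.] median 120.0
```

```bash
python3 -m pendant '[[-0.02,0.08,0,0,0],[-0.02,0.08,0,0,0],[-0.02,0.08,0,0,0],[-0.02,0.08,0,0,0],[-0.02,0.08,0,0,0],[-0.02,0.08,0,0,0],[0,0,0,0,0],[0,0,0,0,0],[0,0,0,0,0],[0,0,0,0,0]]'
python3 - <<'E'
from h import *
togo(-.0603,-.1782,.100);read()
E
```

```text
clock: 8.0
eef_pos: [0.4786, -0.2319, 0.0996]
orientation: [-3.14, 0.0, 0.85]
force: [-2.5, 7.3, 0.2]
finger_gap: 0.004
grasp_force: 3.4
t 8.0 tcp [ 0.4786 -0.2319  0.0996] stand [-0.0616 -0.1779] rpy [-3.14  0.    0.85] Fstand [-7.45  2.1 ] gap 0.004
tool cm [-0.06  0.12 -0.04]
needle [1.1  1.15 1.05 1.2  1.  ] [54. 56. 61. 66. 74.] median 120.0
```

```bash
python3 -m pendant '[[-0.01,0.09,0,0,0],[-0.01,0.09,0,0,0],[-0.01,0.09,0,0,0],[-0.01,0.08,0,0,0],[0,0,0,0,0],[0,0,0,0,0],[0,0,0,0,0],[0,0,0,0,0],[0,0,0,0,0],[0,0,0,0,0]]'
python3 - <<'E'
from h import *
togo(-.0603,-.1782,.100);im=read()
cv2.imwrite("pics/n6.png",cv2.resize(im[:,:,::-1],(300,300)))
E
```

```text
clock: 9.3
eef_pos: [0.4801, -0.2341, 0.0993]
orientation: [-3.138, 0.001, 0.85]
force: [-7.9, 8.4, 1.8]
finger_gap: 0.001
grasp_force: 5.5
t 9.3 tcp [ 0.4801 -0.2341  0.0993] stand [-0.0589 -0.1779] rpy [-3.138e+00  1.000e-03  8.500e-01] Fstand [-11.42  -1.84] gap 0.001
tool cm [ 0.01 -0.14 -0.07]
needle [1.8  1.75 1.85 1.7  1.9 ] [65. 69. 70. 80. 85.] median 121.0
```

View pics/n6.png

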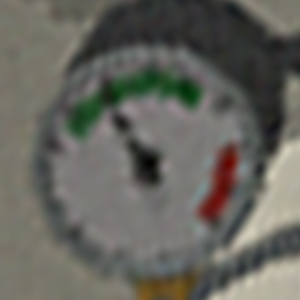

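The needle stands at about 1.8, a third of the way into the green (tip at (115,118) of the small crop), steady at 11 N. I'll release the lever fully now.

```bash
python3 -m pendant '[[0.2,-0.7,0,0,0],[0.3,-0.7,0,0,0],[0.3,-0.7,0,0,0],[0.3,-0.7,0,0,0],[0.3,-0.7,0,0,0],[0.4,-0.9,0,0,0],[0.4,-0.9,0,0,0],[0,0,0,0,0],[0,0,0,0,0],[0,0,0,0,0]]'
python3 - <<'E'
from h import *
togo(-.0589,-.1779,.100);read()
s=read_camera("side")["frame"][180:300,190:350,::-1]
cv2.imwrite("pics/s7.png",cv2.resize(s,(800,600),interpolation=cv2.INTER_CUBIC))
E
```

```text
clock: 10.6
eef_pos: [0.4564, -0.1837, 0.1]
orientation: [3.141, -0.0, 0.85]
force: [-0.7, -0.4, -0.4]
finger_gap: 0.005
grasp_force: 0.0
t 10.6 tcp [ 0.4564 -0.1837  0.1   ] stand [-0.1139 -0.1691] rpy [ 3.141 -0.     0.85 ] Fstand [-0.08 -0.77] gap 0.005
tool cm [-2.22  5.11  0.  ]
needle [ 0.05 -0.    0.1  -0.05 -0.1 ] [63. 64. 74. 76. 90.] median 116.0
```

View pics/s7.png

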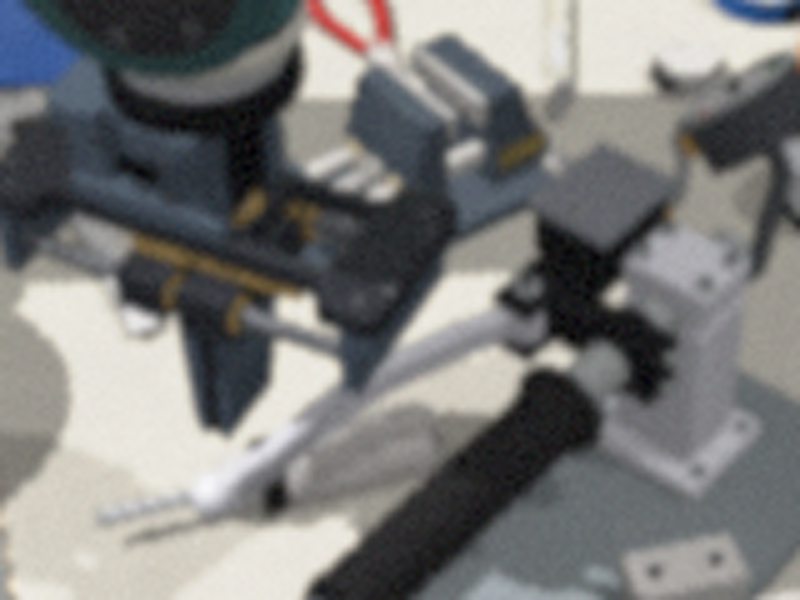

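The lever is fully out again (ball at (212,493), as before the press), the fingers are clear of it and the needle is at zero. Second press.

```bash
python3 -m pendant '[[0,0,0,0,0],[0,0,0,0,0],[-0.25,0.55,0,0,0],[-0.25,0.55,0,0,0],[-0.25,0.55,0,0,0],[-0.25,0.55,0,0,0],[-0.25,0.55,0,0,0],[-0.25,0.55,0,0,0],[-0.25,0.5,0,0,0],[-0.25,0.4,0,0,0]]'
python3 - <<'E'
from h import *
togo(-.0589,-.1779,.100);read()
E
```

```text
clock: 11.95
eef_pos: [0.4746, -0.2265, 0.0999]
orientation: [-3.141, -0.0, 0.85]
force: [-0.2, 2.7, -0.3]
finger_gap: 0.004
grasp_force: 1.1
t 11.95 tcp [ 0.4746 -0.2265  0.0999] stand [-0.0683 -0.1781] rpy [-3.141 -0.     0.85 ] Fstand [-2.4   1.34] gap 0.004
tool cm [-0.21  0.92 -0.01]
needle [ 0.05 -0.    0.1  -0.05 -0.1 ] [63. 63. 75. 76. 92.] median 119.0
```

```bash
python3 -m pendant '[[-0.03,0.1,0,0,0],[-0.03,0.1,0,0,0],[-0.03,0.1,0,0,0],[-0.03,0.1,0,0,0],[-0.03,0.1,0,0,0],[-0.03,0.1,0,0,0],[-0.02,0.1,0,0,0],[0,0.1,0,0,0],[0,0,0,0,0],[0,0,0,0,0]]'
python3 - <<'E'
from h import *
togo(-.0589,-.1779,.100);read()
E
```

```text
clock: 13.25
eef_pos: [0.4785, -0.2325, 0.0996]
orientation: [-3.14, 0.0, 0.85]
force: [-5.2, 6.6, 1.6]
finger_gap: 0.006
grasp_force: 3.9
t 13.25 tcp [ 0.4785 -0.2325  0.0996] stand [-0.0612 -0.1783] rpy [-3.14  0.    0.85] Fstand [-8.38 -0.55] gap 0.006
tool cm [-0.02  0.23 -0.04]
needle [1.15 1.2  1.1  1.25 1.05] [51. 53. 59. 66. 75.] median 120.0
```

```bash
python3 -m pendant '[[0,0.09,0,0,0],[0,0.09,0,0,0],[0,0.09,0,0,0],[0,0.09,0,0,0],[0,0.09,0,0,0],[0,0,0,0,0],[0,0,0,0,0],[0,0,0,0,0],[0,0,0,0,0],[0,0,0,0,0]]'
python3 - <<'E'
from h import *
st();read()
E
python3 -m pendant '[[0,0,0,0,0],[0,0,0,0,0],[0,0,0,0,0],[0,0,0,0,0],[0,0,0,0,0],[0,0,0,0,0],[0,0,0,0,0],[0,0,0,0,0],[0,0,0,0,0],[0,0,0,0,0]]'
python3 - <<'E'
from h import *
st();im=read();cv2.imwrite("pics/n9.png",cv2.resize(im[:,:,::-1],(300,300)))
E
```

```text
clock: 14.55
eef_pos: [0.4802, -0.235, 0.099]
orientation: [-3.136, 0.002, 0.85]
force: [-13.4, 5.5, 1.7]
finger_gap: 0.006
grasp_force: 7.0
t 14.55 tcp [ 0.4802 -0.235   0.099 ] stand [-0.0581 -0.1783] rpy [-3.136e+00  2.000e-03  8.500e-01] Fstand [-12.14  -7.97] gap 0.006
needle [2.   1.95 2.05 1.9  2.1 ] [46. 52. 53. 69. 69.] median 121.0
clock: 15.85
eef_pos: [0.4802, -0.235, 0.099]
orientation: [-3.136, 0.002, 0.85]
force: [-13.7, 5.7, 2.1]
finger_gap: 0.002
grasp_force: 7.0
t 15.85 tcp [ 0.4802 -0.235   0.099 ] stand [-0.0581 -0.1783] rpy [-3.136e+00  2.000e-03  8.500e-01] Fstand [-12.39  -8.1 ] gap 0.002
needle [2.   1.95 2.05 1.9  2.1 ] [47. 52. 55. 67. 71.] median 121.0
```

View pics/n9.png

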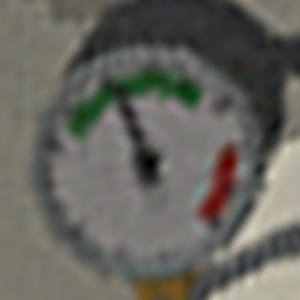

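The needle is steady at 2.0 in the middle of the green (tip at (118,90)), and the fingers press with about 12 N. I'm handing in.

```bash
python3 -c "
from cell import *
print(close_job())"
```

```text
the job is handed in; nothing more can be done
None
```

The lever was pressed into the green (needle about 1.8 rad), let fully out, then pressed in again and handed in with the needle steady at about 2.0 rad under about 12 N, the needle never read near the red; `close_job()` gave no verdict, and I took no final look at the loose tools.

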